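# Hold a repaired model locomotive in the spring clamp

## Task

The sides of the blue model locomotive have just been glued back on. Stand it upright on its wheels in the slot of the clamping cradle, lengthwise between the fixed jaw and the blue pad, and let go of it; then press the clamp's black paddle down until the orange pointer is in the green field, and keep it there: the program finishes while the robot is still holding the paddle down, with the pointer in the green and the locomotive clamped. Do not force the paddle down through the red to its stop, and leave the other things on the bench where they are.

Things in the scene. Friction and masses are not known exactly. Their poses are not given: they have to be found in the camera images.
- loco: Blue model locomotive with a cream stripe, on its wheels: 118 mm long, 25 mm wide over its straight sides, 37 mm high. Origin at the centre of its underside; long axis y, width x, z up. It weighs 0.13 to 0.25 kg; which end leads does not matter.
- cradle: Spring clamp fixed to the bench: brown wooden base 150 (x) x 215 (y) x 12 mm. Origin on the bench under the slot's centre; x along the slot, y across it. Aluminium fixed jaw on the slot's +y side (face at y = +19), lever on the -y side: pivot at x 0, y -115, z 65 mm; dial plate with green field behind it (y -77 to -137), 134 mm high. Jaws are up to 33 mm high.
- slot (a point): Centre of the slot's floor, 12 mm above the bench (x along the slot, y across it to the fixed jaw, z up). The slot is 37 mm wide (blue pad face at y = -18 to fixed jaw at y = +19) for the 25 mm wide locomotive and 136 mm long between wooden end stops 8 mm high.
- lever (a joint): Clamp lever, rad. 0: released, arm 0.46 rad up. Grows as the paddle goes down; 0.46: arm level, orange pointer upright in mid green (0.38 to 0.54); red beyond, stop 0.62. A spring lifts it. 1 rad drives the pad 40 mm to the fixed jaw: it slides the locomotive over and squeezes it from about 0.33 on (1.2 N per mm). The paddle takes about 1 N at first, 5 N in mid green.
- paddle (a point): Centre of the top face of the lever's black rubber paddle (44 x 44 x 10 mm); push down on it with closed fingers. It swings with the lever, 110 mm from the pivot: 120 mm above the bench when released, 72 mm when level (then at cradle x 0, y -225 mm); 1 mm of travel is about 0.009 rad.
- pad: Sprung blue pad of the moving jaw, 94 mm long, top 30 mm above the bench. Its origin is at the cradle's origin when the lever is released (its face then lies 18 mm to -y of it) and moves to +y as the lever goes down.
- tape_roll: Bystander: roll of green tape lying flat, 73 mm across, 18 mm high; origin at the centre of its underside.
- jar: Bystander: small brown paint jar with a white lid, 38 mm across, 46 mm high; origin at the centre of its underside.
- sanding_block: Bystander: black rubber sanding block, 42 x 68 x 26 mm; origin at the centre of its underside.
- cutters: Bystander: side cutters with red handles lying flat, 40 x 189 x 14 mm; origin at the centre of the underside, long axis y.
Not all that is in view belongs to the job. There is more than one size of the loco; the one meant has the size given above.

How it is judged:
By the outcome, as a careful person would: the job done as asked, in the order asked, and still so for the second after the job is handed in, while the arm keeps its last pose, push and grip.
It also fails if it takes over 54 s, if anything falls off the work surface, if the arm or the gripper's body presses on something with over 40 N, if the wrist force passes 120 N, or if a joint passes its speed limit or range.

## Robot

A 7-joint arm with a two-finger parallel gripper is mounted at the origin on a cart in front of the work surface, level with it; the furniture and walls round the work are solid. World frame = base frame: x ahead of the robot, y to its left, z up, the work surface at z = 0. Lengths are in m, angles in rad, forces in N, time in s.
With the tool pointing down it reaches from about 0.4 to 0.85 m from the base axis. Payload 10.4 kg.
Tool frame: the origin (TCP) lies midway between the tips of the shut fingers; the grasp point (between the pads) lies 19 mm behind it; z points along the fingers, y is the line along which they close (so a half turn about z gives the same grasp; the last joint's range is limited). The gripper opens to 87 mm and grips with 3 to 60 N. Pads are 19 mm wide; open, the fingers measure 117 mm over their backs; the gripper's body (75 mm by 190 mm) begins 51 mm behind the grasp point.
Start: joints at [1.133, 0.332, -0.065, 1.46, 0.022, 1.35, -0.088], TCP at [0.252, -0.572, 0.223] pointing down, gripper open.
Joint ranges: [-2.6, 2.6], [-0.5, 2.12], [-1.47, 1.34], [0.16, 2.42], [-1.27, 4.41], [0.06, 2.06], [-2.6, 2.6]. Speed limits (rad/s): [2.22, 2.22, 2.79, 2.79, 3.14, 3.14, 3.14].

## Interface

Orientations are given as a unit quaternion [x, y, z, w].
In Python, from bench import r gives the robot as it stands.
- The arm moves only by the tool arm_command, never from a script. Its arguments are lists of equal length, an entry for each row: "xyz": the shift along the world's x, y, z in m, a list of three; "rot": the turn, a rotation vector about the world's x, y, z in rad, a list of three. In form: {"xyz": [[tx, ty, tz], ...], "rot": [[ax, ay, az], ...]}. A call has 1 to 20 rows; each row is the pose to reach, as a shift and turn from the pose commanded when the call began; what a row does not reach only later rows make up. A row lasts 1/12 s, in which the tool goes at most 41.7 mm and 7.16 degrees, less where a joint would pass 70% of its speed; a pose out of reach is approached as far as the arm can. A call with a gripper value outside its range is refused whole. "grip" is the opening, from 0 (shut) to 1 (fully open), set as the call begins (left out, the last holds). The fingers move at their own pace and stop on an object; "squeeze" is the grip in N (left out, the last holds). Time passes only in rows, so rows that repeat a pose let the fingers close. It gives the time, the measured TCP pose, the force, the opening and the grip force at its end, in the units of the state.
- r.read_state(): the state, without advancing time (a new reading comes with each control period).
- r.camera(name): name is "scene" or "top" or "wrist"; returns the picture (400x640x3 uint8, red, green, blue); there is no depth.
- r.camera_model(name): a dict with "fx", "fy", "cx", "cy" (pixels), "T" (4x4, takes a point from camera to world coordinates). Camera axes: x right, y up, looking along -z (the intrinsics and any distortion apply to the point x, -y, -z); pixel columns grow to the right and rows downward; lengths in m; the calibration is good to about 2 mm. A picture is of the moment at which its call begins: read the wrist's pose just before it. camera_model takes no time and is no camera call; for the wrist camera it gives the pose at the moment of the call.
- r.close_job(): hands the job in; it is judged then, once.
Trained networks look in the newest picture that a camera, given by its name, has taken for a name from the list of things; names that differ only in an ending like _2 or _b are one class to them, and where a whole thing is asked for, a point or a joint stands for the part that bears it (a point fixed in the world has none). Each returns a list of dicts, best first, with "conf" (0 to 1); they miss things now and then, are a little off and sometimes report something else, mostly with a low value. They report only what shows in the picture. A call takes as long as a camera call. They do not tell look-alikes from the thing itself.
- r.look_for(label, camera): "at" ([x, y, z] in m, in the coordinates of the camera as it stood for that picture, good to about 4 mm: the middle of the surface that is visible of it).
- r.spot_point(label, camera): "at" ([x, y, z] in m, in the coordinates of the camera as it stood for that picture, good to about 4 mm: a listed point, or the origin of a listed thing).
The state is a dict: "time": time; "joint_positions": joint angles; "joint_vel": joint speeds; "joint_torque": joint torques, N m; "ee_pos": TCP position; "eef_rot": TCP orientation; "ft_force": force on the tool from outside, world axes, zero at the start; "torque": the same for the moment, N m; "width": finger opening in m; "grip_force": force on a finger pad.
Only numpy, scipy, OpenCV 4.12 (cv2) and the standard library are available. Lean on these libraries where they do the work, as an engineer would, in place of code of your own. Each camera call takes 0.05 s, during which the arm holds its last target. There are 200 camera calls.

## Working session

There is one attempt and no reset: what is moved stays moved. The work goes in short steps, Python scripts to look and compute and a tool call to move; the robot and the scene stay as the last step left them, time stands still between calls to the robot, and variables do not carry over. Pictures are saved under pics/ and viewed, at most 10 in all, crops included, and the job is handed in when it is done.

Besides the shell and the picture viewer there is one more tool, called after "Call:" as name(argument=value, ...) on one line, values as JSON. arm_command: Moves the arm, as the interface text tells. Its arguments: {"type":"object","properties":{"xyz":{"type":"array"},"rot":{"type":"array"},"grip":{"type":"number"},"squeeze":{"type":"number"}},"required":["xyz","rot"]}

```bash
mkdir -p pics
cat > h.py <<'E'
import numpy as np, cv2
from bench import r
def w(cam,p):
    T=np.array(r.camera_model(cam)["T"]); return T[:3,:3]@np.array(p)+T[:3,3]
def save(cam,n):
    im=np.array(r.camera(cam)); cv2.imwrite(f"pics/{n}.png",im[:,:,::-1]); return im
def px(cam,u,v,z):
    m=r.camera_model(cam);T=np.array(m["T"])
    d=T[:3,:3]@np.array([(u-m["cx"])/m["fx"],-(v-m["cy"])/m["fy"],-1]);o=T[:3,3]
    return o+d*(z-o[2])/d[2]
def proj(cam,p):
    m=r.camera_model(cam);T=np.array(m["T"]);q=T[:3,:3].T@(np.array(p)-T[:3,3])
    return m["cx"]+m["fx"]*q[0]/-q[2], m["cy"]-m["fy"]*q[1]/-q[2]
E
python3 - <<'E'
from h import *
np.set_printoptions(precision=3,suppress=True)
a=save("top","top1")
b=save("scene","scene1")
for c in("top","scene"):
    m=r.camera_model(c);print(c,{k:(v if k!="T" else np.round(v,3).tolist()) for k,v in m.items()})
    for l in("loco","cradle","slot","paddle","pad"):
        for d in r.spot_point(l,c)[:4]: q=w(c,d["at"]);print(l,round(d["conf"],2),q,np.round(proj(c,q)))
cv2.imwrite("pics/both.png",np.vstack([a,b])[:,:,::-1][::1])
E
```

```text
top {'fx': 379.7659829953005, 'fy': 379.7659829953005, 'cx': 316.37970067498344, 'cy': 204.99049259347666, 'T': [[0.003, 0.982, -0.191, 0.319], [-1.0, -0.0, -0.019, -0.03], [-0.018, 0.191, 0.981, 1.055], [0.0, 0.0, 0.0, 1.0]]}
loco 0.59 [ 0.482 -0.39   0.002] [453. 220.]
loco 0.59 [ 0.426 -0.281  0.   ] [414. 240.]
cradle 0.7 [0.486 0.109 0.01 ] [274. 218.]
cradle 0.62 [ 0.49   0.107 -0.003] [275. 217.]
slot 0.96 [0.484 0.112 0.01 ] [273. 219.]
paddle 0.87 [ 0.518 -0.106  0.119] [354. 199.]
pad 0.65 [ 0.49   0.103 -0.002] [276. 217.]
scene {'fx': 516.2394146996359, 'fy': 516.2394146996359, 'cx': 319.1692470361216, 'cy': 197.1998484180263, 'T': [[-0.79, 0.382, -0.479, -0.2], [-0.612, -0.48, 0.628, 0.934], [0.011, 0.79, 0.613, 1.009], [0.0, 0.0, 0.0, 1.0]]}
loco 0.82 [ 0.483 -0.386 -0.001] [394. 169.]
loco 0.57 [ 0.43  -0.282  0.001] [392. 188.]
cradle 0.58 [0.486 0.106 0.003] [303. 245.]
slot 0.8 [0.487 0.101 0.015] [304. 241.]
paddle 0.84 [ 0.516 -0.098  0.119] [338. 175.]
pad 0.63 [ 0.481  0.106 -0.003] [304. 247.]
```

View pics/top1.png

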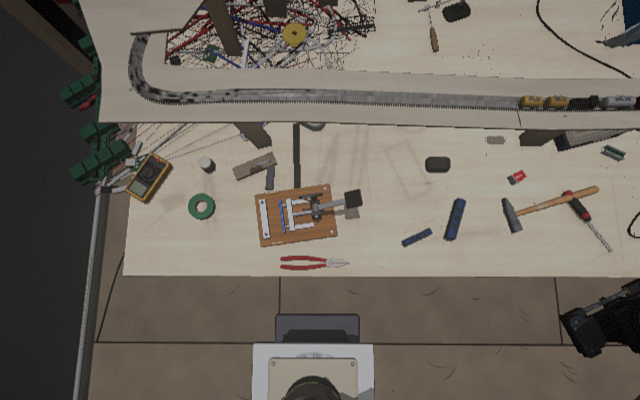

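View pics/scene1.png

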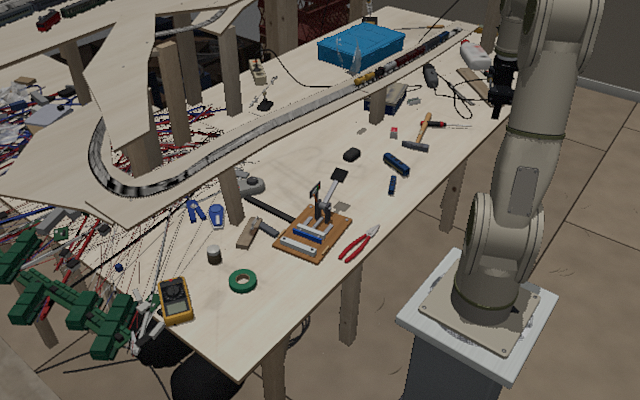

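Candidates for the loco: the large blue body at top (455,219), about 118 mm long, and the small blue one at (416,237), about 85–90 mm. The blue box at the back of the scene view is not one of them. I choose the large one and will check it from close by.

Call:
arm_command(xyz=[[0.025,0.027,0.015],[0.05,0.053,0.03],[0.075,0.08,0.045],[0.1,0.107,0.06],[0.125,0.133,0.07],[0.15,0.16,0.07],[0.17,0.18,0.07],[0.17,0.18,0.07]], rot=[[0,0,0],[0,0,0],[0,0,0],[0,0,0],[0,0,0],[0,0,0],[0,0,0],[0,0,0]])

```text
time: 1.27
ee_pos: [0.4271, -0.3861, 0.293]
eef_rot: [0.978, 0.21, 0.001, -0.001]
ft_force: [0.4, 1.0, -0.2]
width: 0.0877
grip_force: 0.0
```

Run:
```python
from h import *
np.set_printoptions(precision=3,suppress=True)
s=r.read_state();print(s["time"],s["ee_pos"],s["eef_rot"],s["joint_positions"])
a=save("wrist","w1")
print(np.array(r.camera_model("wrist")["T"]))
for l in("loco",):
  for f in (r.spot_point,r.look_for):
    for d in f(l,"wrist")[:4]: q=w("wrist",d["at"]);print(l,round(d["conf"],2),q,np.round(proj("wrist",q)))
```

```text
1.2667 [ 0.427 -0.386  0.293] [ 0.978  0.21   0.001 -0.001] [ 0.844  0.205 -0.221  1.475  0.042  1.465 -0.523]
[[ 0.409  0.874  0.261  0.497]
 [-0.913  0.392  0.117 -0.356]
 [-0.    -0.286  0.958  0.456]
 [ 0.     0.     0.     1.   ]]
loco 0.78 [ 0.427 -0.287 -0.002] [254. 130.]
loco 0.61 [ 0.478 -0.39   0.002] [331. 127.]
loco 0.78 [ 0.427 -0.29   0.027] [251. 131.]
loco 0.76 [ 0.481 -0.391  0.041] [334. 126.]
```

View pics/w1.png

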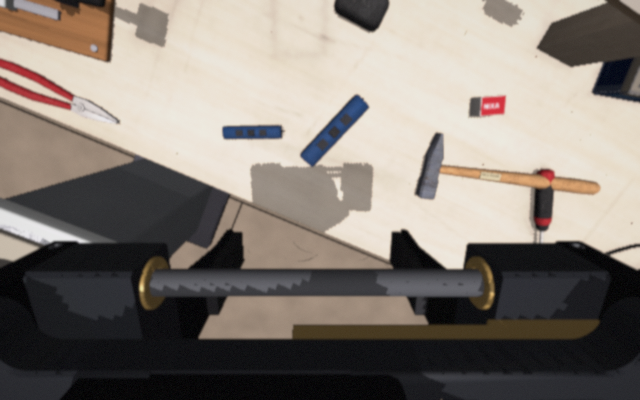

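The picture shows the large loco at (335,130), turned about 45° in the image, and the small one at (252,131). I'll crop in to check upright pose and size.

Run:
```python
from h import *
np.set_printoptions(precision=4,suppress=True)
a=cv2.imread("pics/w1.png")
c=a[85:175,210:380];cv2.imwrite("pics/c1.png",cv2.resize(c,None,fx=4.5,fy=4.5,interpolation=cv2.INTER_CUBIC))
hsv=cv2.cvtColor(a,cv2.COLOR_BGR2HSV)
m=cv2.inRange(hsv,(100,100,20),(125,255,255));m[:, :200]=0;m[180:]=0;m[:,400:]=0
m=cv2.morphologyEx(m,cv2.MORPH_CLOSE,np.ones((7,7)))
for k in cv2.findContours(m,0,2)[0]:
    if cv2.contourArea(k)<200: continue
    b=cv2.boxPoints(cv2.minAreaRect(k))
    for z in(0.0,0.037):
        P=np.array([px("wrist",*q,z) for q in b]);print(z,b.tolist(),"\n",P,np.linalg.norm(P[1]-P[0]),np.linalg.norm(P[2]-P[1]),P.mean(0))
```

```text
0.0 [[223.0, 127.0], [280.0, 127.0], [280.0, 137.0], [223.0, 137.0]] 
 [[ 0.4121 -0.245   0.    ]
 [ 0.4461 -0.3222  0.    ]
 [ 0.4326 -0.3276  0.    ]
 [ 0.3982 -0.2496  0.    ]] 0.08443259787218751 0.014600155774442585 [ 0.4222 -0.2861  0.    ]
0.037 [[223.0, 127.0], [280.0, 127.0], [280.0, 137.0], [223.0, 137.0]] 
 [[ 0.4187 -0.2543  0.037 ]
 [ 0.45   -0.3253  0.037 ]
 [ 0.4376 -0.3303  0.037 ]
 [ 0.406  -0.2586  0.037 ]] 0.07758183947660728 0.013415516875850958 [ 0.4281 -0.2921  0.037 ]
0.0 [[300.08795166015625, 154.4910125732422], [356.07330322265625, 94.40919494628906], [368.26239013671875, 105.76722717285156], [312.27703857421875, 165.8490447998047]] 
 [[ 0.4206 -0.3653  0.    ]
 [ 0.5327 -0.4053  0.    ]
 [ 0.5258 -0.4283  0.    ]
 [ 0.412  -0.3893  0.    ]] 0.1190706657349485 0.024056988712417834 [ 0.4728 -0.397   0.    ]
0.037 [[300.08795166015625, 154.4910125732422], [356.07330322265625, 94.40919494628906], [368.26239013671875, 105.76722717285156], [312.27703857421875, 165.8490447998047]] 
 [[ 0.4265 -0.3649  0.037 ]
 [ 0.5296 -0.4016  0.037 ]
 [ 0.5232 -0.4228  0.037 ]
 [ 0.4187 -0.3869  0.037 ]] 0.10940941660240554 0.02210503388042915 [ 0.4745 -0.394   0.037 ]
```

View pics/c1.png

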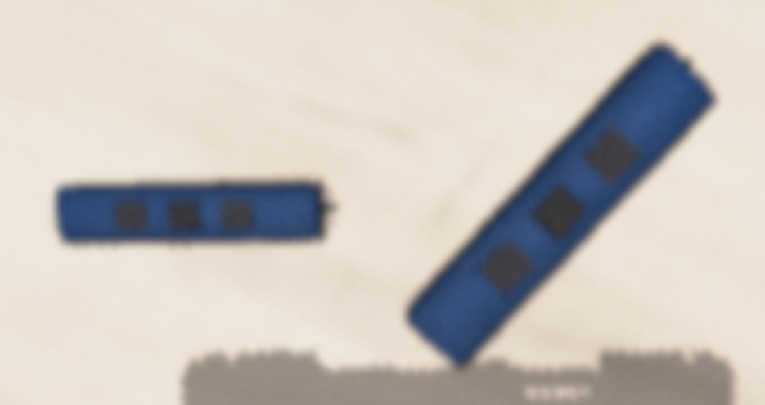

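The large body measures 119 × 24 mm at the bench plane, so it is the right one, and it stands upright. The small one is only 84 × 15 mm. The jaws and dial plate limit how the gripper can come in, so I'll look at the cradle first.

Call:
arm_command(xyz=[[0,0.035,0.01],[0,0.075,0.02],[0,0.115,0.03],[0,0.155,0.04],[0,0.195,0.04],[0,0.235,0.04],[0,0.275,0.04],[0,0.315,0.04],[0,0.35,0.04],[0,0.38,0.04],[0,0.38,0.04],[0,0.38,0.04]], rot=[[0,0,0],[0,0,0],[0,0,0],[0,0,0],[0,0,0],[0,0,0],[0,0,0],[0,0,0],[0,0,0],[0,0,0],[0,0,0],[0,0,0]])

```text
time: 2.42
ee_pos: [0.4219, -0.0121, 0.3329]
eef_rot: [0.979, 0.206, 0.0, 0.0]
ft_force: [-0.2, -1.2, 1.1]
width: 0.0866
grip_force: 0.0
```

Run:
```python
from h import *
np.set_printoptions(precision=3,suppress=True)
s=r.read_state();print(s["time"],s["ee_pos"],s["joint_positions"])
a=save("wrist","w2")
print(repr(np.array(r.camera_model("wrist")["T"])))
for l in("slot","cradle","paddle","pad","jar","tape_roll","sanding_block","cutters"):
    for d in r.spot_point(l,"wrist")[:2]: q=w("wrist",d["at"]);print(l,round(d["conf"],2),q,np.round(proj("wrist",q)))
cv2.imwrite("pics/c2.png",cv2.resize(a[:250,:][:,:,::-1],None,fx=1.25,fy=1.25,interpolation=cv2.INTER_CUBIC))
```

```text
2.4167 [ 0.422 -0.012  0.333] [ 0.559 -0.149 -0.557  1.736 -0.078  1.531 -1.146]
array([[ 0.402,  0.877,  0.263,  0.495],
       [-0.916,  0.385,  0.116,  0.019],
       [ 0.   , -0.287,  0.958,  0.496],
       [ 0.   ,  0.   ,  0.   ,  1.   ]])
slot 0.91 [0.49  0.105 0.008] [263.  86.]
cradle 0.76 [0.487 0.109 0.003] [261.  87.]
paddle 0.68 [ 0.516 -0.104  0.119] [415. 132.]
pad 0.91 [0.486 0.106 0.002] [263.  88.]
pad 0.27 [ 0.516 -0.103  0.12 ] [414. 131.]
jar 0.71 [ 0.361 -0.001 -0.001] [296. 187.]
tape_roll 0.77 [ 0.519  0.314 -0.   ] [137.   5.]
sanding_block 0.63 [ 0.637 -0.349  0.001] [564. 119.]
cutters 0.56 [ 0.36  -0.001  0.003] [296. 188.]
```

View pics/c2.png

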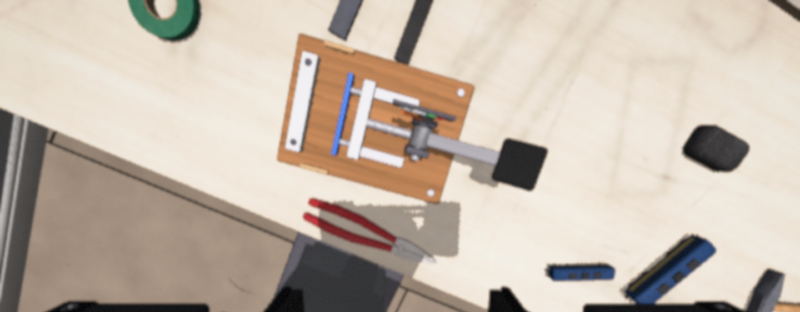

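The fixed jaw is at about (300,100), the blue pad at (343,115) and the paddle at (520,163). The dial plate is at (425,110), on the cradle's +x side. I'll measure its x position to choose a tilt.

Run:
```python
from h import *
np.set_printoptions(precision=4,suppress=True)
# cradle pose from corners of wooden base (z=.012)
C=np.array([px("wrist",u/1.25,v/1.25,.012) for u,v in((300,35),(473,84),(438,203),(279,160))])
ex=np.array([C[0]-C[3],C[1]-C[2]])[:,:2];ey=np.array([C[0]-C[1],C[3]-C[2]])[:,:2]
print(C,np.linalg.norm(ex,axis=1),np.linalg.norm(ey,axis=1),np.degrees(np.arctan2(ex[:,1],ex[:,0])),np.degrees(np.arctan2(-ey[:,0],ey[:,1])))
th=np.arctan2(ex.sum(0)[1],ex.sum(0)[0])
s=np.array([.4865,.1065]);pd=np.array([.5165,-.103]);th=np.arctan2(-(s-pd)[0],(s-pd)[1]);print("th",np.degrees(th))
R=np.array([[np.cos(th),-np.sin(th)],[np.sin(th),np.cos(th)]])
for n,u,v,z in(("jaw",309,53,.033),("jaw",292,150,.033),("jawR",318,54,.033),("jawR",299,151,.033),("pad",351,74,.03),("pad",336,154,.03),("plate",394,101,.134),("plate",455,119,.134),("tab",337,47,.02),("tab",312,168,.02),("pivot",420,138,.07),("paddle",520,163,.12),("padcorner",505,138,.12)):
    print(n,R.T@(px("wrist",u/1.25,v/1.25,z)[:2]-s)*1000)
```

```text
[[ 0.5498  0.1644  0.012 ]
 [ 0.5834 -0.0417  0.012 ]
 [ 0.4376 -0.0654  0.012 ]
 [ 0.4063  0.1414  0.012 ]] [0.1453 0.1478] [0.2089 0.2092] [9.0968 9.2242] [9.2799 8.606 ]
th 8.149245614223155
jaw [52.6436 29.2681]
jaw [-55.6984  27.3559]
jawR [54.352  19.3865]
jawR [-54.5891  19.0654]
pad [ 44.6448 -20.489 ]
pad [-46.3667 -23.9524]
plate [ 22.4499 -77.9645]
plate [  22.6026 -135.7517]
tab [68.9042  3.0088]
tab [-71.8505   2.3864]
pivot [  -1.5867 -113.7544]
paddle [   1.8931 -211.7589]
padcorner [  20.0892 -189.3751]
```

```bash
cat >> h.py <<'E'
from scipy.spatial.transform import Rotation as Ro
def go(p,yaw,tilt):
    """delta from the present pose to TCP p, tool x along yaw (deg), body leant back by tilt (deg)"""
    y=np.radians(yaw);t=np.radians(tilt);u=np.array([np.cos(y),np.sin(y),0]);Z=np.array([0,0,1.])
    x=np.cos(t)*u+np.sin(t)*Z; z=np.sin(t)*u-np.cos(t)*Z
    Rt=Ro.from_matrix(np.c_[x,np.cross(z,x),z]); s=r.read_state()
    rv=(Rt*Ro.from_quat(s["eef_rot"]).inv()).as_rotvec()
    print("d",np.round(np.array(p)-s["ee_pos"],4),"rv",np.round(rv,3),"deg",np.degrees(np.linalg.norm(rv)))
E
python3 - <<'E'
from h import *
u=np.array([.942,-.335])
c=np.array([.478,-.392])-.008*u
go([*c,.16],-19.6,20)
E
```

```text
d [ 0.0485 -0.3768 -0.1725] rv [ 0.013 -0.357 -0.748] deg 47.51113910346276
```

Call:
arm_command(xyz=[[0.004,-0.03,0],[0.008,-0.065,0],[0.012,-0.1,0],[0.016,-0.135,0],[0.02,-0.17,0],[0.024,-0.205,-0.01],[0.028,-0.24,-0.025],[0.032,-0.275,-0.045],[0.036,-0.31,-0.065],[0.04,-0.34,-0.09],[0.044,-0.365,-0.12],[0.0485,-0.377,-0.15],[0.0485,-0.377,-0.173],[0.0485,-0.377,-0.173],[0.0485,-0.377,-0.173]], rot=[[0.001,-0.03,-0.062],[0.002,-0.06,-0.125],[0.003,-0.09,-0.187],[0.004,-0.12,-0.25],[0.005,-0.149,-0.312],[0.006,-0.179,-0.374],[0.008,-0.208,-0.436],[0.009,-0.238,-0.499],[0.01,-0.268,-0.561],[0.011,-0.298,-0.623],[0.012,-0.328,-0.686],[0.013,-0.357,-0.748],[0.013,-0.357,-0.748],[0.013,-0.357,-0.748],[0.013,-0.357,-0.748]], grip=0.62, squeeze=10)

```text
time: 4.12
ee_pos: [0.47, -0.3885, 0.1588]
eef_rot: [0.971, -0.167, 0.17, 0.029]
ft_force: [1.0, -0.6, 0.8]
width: 0.054
grip_force: 0.0
```

Run:
```python
from h import *
np.set_printoptions(precision=4,suppress=True)
s=r.read_state();print(s["time"],s["joint_positions"])
a=save("wrist","w3")
for f in (r.spot_point,r.look_for):
    for d in f("loco","wrist")[:4]: q=w("wrist",d["at"]);print(round(d["conf"],2),q,np.round(proj("wrist",q)))
c=np.array([.478,-.392]);y=np.radians(-19.6);u=np.array([np.cos(y),np.sin(y)]);n=np.array([-u[1],u[0]])
b=a[:,:,::-1].copy()
for z,col in((0.037,(0,255,0)),(0,(0,0,255))):
    P=[proj("wrist",[*(c+i*.059*u+j*.0125*n),z]) for i,j in((1,1),(1,-1),(-1,-1),(-1,1))]
    cv2.polylines(b,[np.int32(np.round(P))],True,col,1)
cv2.imwrite("pics/w3o.png",b)
```

```text
4.1167 [ 0.8651  0.1351 -0.1963  1.8864 -0.1204  0.7982 -1.1666]
0.77 [ 0.4847 -0.3841  0.0053] [308. 222.]
0.82 [ 0.4884 -0.3879  0.0419] [310. 218.]
```

View pics/w3o.png

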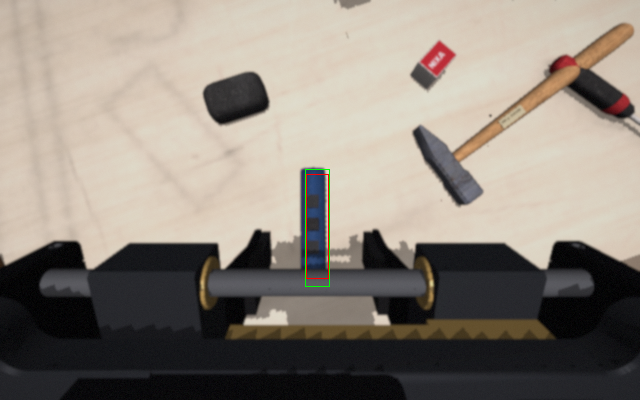

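The picture shows the loco running vertically, columns 301–327, with its far end at row 168. My overlay sits about 3–4 mm too far right, so I'll segment to correct it.

Run:
```python
from h import *
np.set_printoptions(precision=4,suppress=True)
a=cv2.imread("pics/w3.png").astype(int)
d=a.sum(2)
for v in (175,185,195,205,215,225,235):
    row=d[v,270:360]; bl=(a[v,270:360,0]-a[v,270:360,2]>25)|(row<250)
    k=np.where(bl)[0]+270; print(v,k.min(),k.max(),[px("wrist",q,v,.037)[:2].round(4).tolist() for q in (k.min(),k.max())])
col=d[150:200,314];print(col)
go([.4725,-.3855,.026],-19.6,20)
```

```text
175 302 323 [[0.5328, -0.3949], [0.5256, -0.4152]]
185 302 324 [[0.5231, -0.3915], [0.5156, -0.4127]]
195 302 324 [[0.5134, -0.3881], [0.5059, -0.4093]]
205 302 324 [[0.5038, -0.3848], [0.4963, -0.4059]]
215 302 324 [[0.4942, -0.3814], [0.4867, -0.4025]]
225 302 324 [[0.4846, -0.378], [0.4772, -0.3991]]
235 302 324 [[0.4751, -0.3747], [0.4677, -0.3957]]
[636 636 637 637 639 634 631 632 629 626 631 628 628 628 627 614 557 443
 304 219 202 217 222 227 231 233 235 230 226 231 231 230 236 236 232 234
 234 230 231 233 232 229 233 233 215 190 171 180 176 175]
d [ 0.0009  0.0039 -0.1361] rv [ 0.002  0.002 -0.002] deg 0.21534081568839955
```

Call:
arm_command(xyz=[[0.001,0.003,-0.03],[0.001,0.003,-0.06],[0.001,0.003,-0.09],[0.001,0.003,-0.115],[0.001,0.003,-0.13],[0.001,0.003,-0.134],[0.001,0.003,-0.134]], rot=[[0,0,0],[0,0,0],[0,0,0],[0,0,0],[0,0,0],[0,0,0],[0,0,0]])

```text
time: 4.85
ee_pos: [0.4719, -0.3861, 0.0261]
eef_rot: [0.971, -0.167, 0.171, 0.03]
ft_force: [0.7, -0.3, 0.4]
width: 0.0544
grip_force: 0.0
```

Call:
arm_command(xyz=[[0,0,0],[0,0,0],[0,0,0],[0,0,0],[0,0,0],[0,0,0],[0,0,0],[0,0,0]], rot=[[0,0,0],[0,0,0],[0,0,0],[0,0,0],[0,0,0],[0,0,0],[0,0,0],[0,0,0]], grip=0.1, squeeze=10)

```text
time: 5.52
ee_pos: [0.4717, -0.3862, 0.0261]
eef_rot: [0.97, -0.167, 0.171, 0.03]
ft_force: [-2.7, 1.7, 6.2]
width: 0.025
grip_force: 10.0
```

Call:
arm_command(xyz=[[0,0,0.005],[0,0,0.015],[0,0,0.03],[0,0,0.05],[0,0,0.07],[0,0,0.095],[0,0,0.12],[0,0,0.145],[0,0,0.17],[0,0,0.19],[0,0,0.2],[0,0,0.2],[0,0,0.2]], rot=[[0,0,0],[0,0,0],[0,0,0],[0,0,0],[0,0,0],[0,0,0],[0,0,0],[0,0,0],[0,0,0],[0,0,0],[0,0,0],[0,0,0],[0,0,0]])

```text
time: 6.6
ee_pos: [0.4711, -0.3859, 0.2251]
eef_rot: [0.971, -0.167, 0.171, 0.03]
ft_force: [-0.4, 0.0, -1.9]
width: 0.0252
grip_force: 9.9
```

Run:
```python
from h import *
np.set_printoptions(precision=4,suppress=True)
save("wrist","w4");a=save("scene","s4");t=np.radians(8.8);u=np.array([np.cos(t),np.sin(t)]);n=np.array([-u[1],u[0]])
s=np.array([.4855,.1062]);
b=cv2.imread("pics/w4.png")[150:300,230:400];c=a[:,:,::-1][60:210,300:470]
cv2.imwrite("pics/g4.png",cv2.resize(np.hstack([b,c]),None,fx=2.3,fy=2.3,interpolation=2))
print(u,n)
go([*(s-.008*u),.226],8.8,20)
```

```text
[0.9882 0.153 ] [-0.153   0.9882]
d [0.0069 0.4904 0.0024] rv [-0.001 -0.003  0.495] deg 28.342100254211534
```

View pics/g4.png

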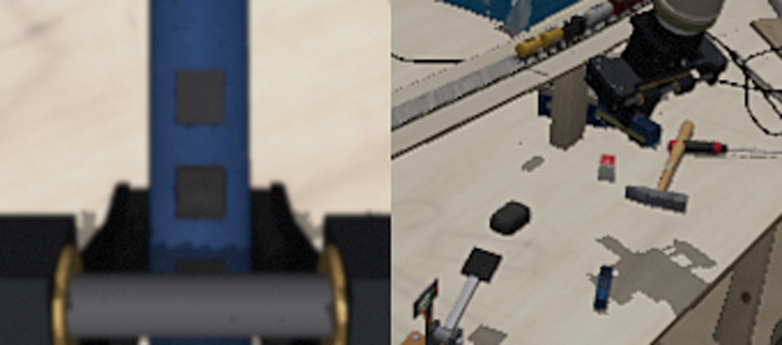

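The loco is held. In the left crop it is centred between the fingers, and on the right it hangs below the gripper. I'll check its pitch in the wrist view.

Run:
```python
from h import *
np.set_printoptions(precision=4,suppress=True)
a=cv2.imread("pics/w4.png").astype(int)
bl=(a[:,:,0]-a[:,:,2]>25)
for v in range(60,250,20):
    k=np.where(bl[v,250:380])[0]+250
    if len(k):print(v,k.min(),k.max())
col=np.where(bl[:,316])[0];print("far row",col.min())
s=r.read_state();y=np.radians(-19.6);u=np.array([np.cos(y),np.sin(y),0]);n=np.array([-u[1],u[0],0])
T=np.array(s["ee_pos"]);c=T+.008*u;c[2]-=.026
for p in range(-8,9,2):
    q=np.radians(p);f=np.cos(q)*u+np.array([0,0,np.sin(q)]);h=-np.sin(q)*u+np.array([0,0,np.cos(q)])
    base=T-.026*h+.008*f
    print(p,[np.round(proj("wrist",base+.059*f+.037*h+j*.0125*n),1) for j in(1,-1)], [np.round(proj("wrist",base+.059*f+j*.0125*n),1) for j in(1,-1)])
```

```text
140 296 335
160 296 336
180 296 336
200 296 336
220 296 337
240 295 338
far row 134
-8 [array([297. , 133.2]), array([338.4, 133.3])] [array([300.3, 153.7]), array([334.8, 153.7])]
-6 [array([296.7, 132.3]), array([338.7, 132.4])] [array([300.1, 151.4]), array([334.9, 151.5])]
-4 [array([296.5, 131.5]), array([339. , 131.6])] [array([299.9, 149.2]), array([335.1, 149.3])]
-2 [array([296.2, 130.9]), array([339.3, 130.9])] [array([299.8, 147.1]), array([335.3, 147.2])]
0 [array([295.9, 130.3]), array([339.6, 130.4])] [array([299.6, 145. ]), array([335.5, 145.1])]
2 [array([295.6, 129.9]), array([339.9, 130. ])] [array([299.4, 143. ]), array([335.7, 143. ])]
4 [array([295.3, 129.7]), array([340.2, 129.7])] [array([299.2, 141. ]), array([336. , 141.1])]
6 [array([295. , 129.6]), array([340.6, 129.6])] [array([299. , 139.1]), array([336.2, 139.2])]
8 [array([294.7, 129.6]), array([340.9, 129.7])] [array([298.8, 137.3]), array([336.4, 137.4])]
```

Call:
arm_command(xyz=[[0,0.02,0],[0,0.055,0],[0.001,0.09,0],[0.002,0.125,0],[0.002,0.16,0],[0.003,0.195,0],[0.003,0.23,0],[0.004,0.265,0],[0.004,0.3,0],[0.005,0.335,0],[0.005,0.37,0],[0.006,0.405,0],[0.006,0.44,0],[0.007,0.47,0],[0.007,0.485,0],[0.007,0.49,0],[0.007,0.49,0],[0.007,0.49,0]], rot=[[0,0,0.03],[0,0,0.06],[0,0,0.09],[0,0,0.13],[0,0,0.17],[0,0,0.2],[0,0,0.24],[0,0,0.28],[0,0,0.31],[0,0,0.35],[0,0,0.39],[0,0,0.42],[0,0,0.46],[0,0,0.48],[0,0,0.495],[0,0,0.495],[0,0,0.495],[0,0,0.495]])

```text
time: 8.2
ee_pos: [0.4782, 0.1027, 0.2248]
eef_rot: [0.982, 0.075, 0.172, -0.013]
ft_force: [0.3, -1.0, -1.9]
width: 0.0251
grip_force: 9.9
```

Run:
```python
from h import *
np.set_printoptions(precision=4,suppress=True)
print(r.read_state()["joint_positions"])
save("wrist","w5");a=save("top","t5");save("scene","s5")
t=np.radians(8.8);u=np.array([np.cos(t),np.sin(t)]);s=np.array([.4855,.1062])
for d in r.spot_point("slot","wrist")[:2]+r.spot_point("pad","wrist")[:2]: q=w("wrist",d["at"]);print(d["conf"],q)
for c in("top","scene"):
  for d in r.spot_point("loco",c)[:3]: q=w(c,d["at"]);print(c,d["conf"],q)
go([*(s-.008*u),.07],8.8,20)
```

```text
[ 0.5163 -0.2547 -0.7353  2.057  -0.1777  0.9322 -1.5694]
top 0.72 [ 0.4322 -0.2809 -0.0027]
top 0.53 [0.4857 0.1072 0.2024]
scene 0.71 [0.4912 0.1059 0.1979]
scene 0.57 [ 0.4295 -0.2815  0.0003]
d [-0.0009  0.0016 -0.1556] rv [ 0.    -0.     0.001] deg 0.04127096161552116
```

View pics/w5.png

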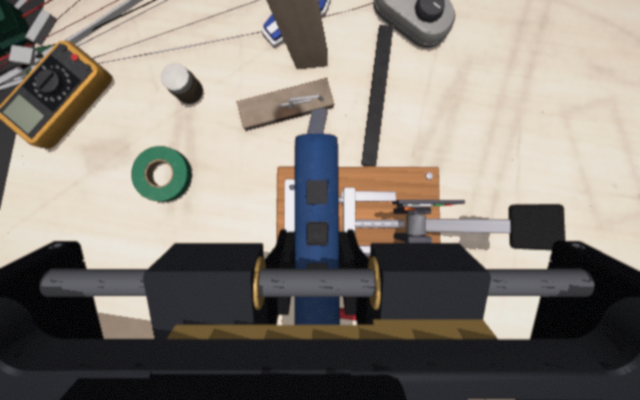

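The loco hangs level at columns 297–337, parallel to the cradle and over the slot. The plate at (430,203) is clear of the body. I'll lower it.

Call:
arm_command(xyz=[[-0.001,0.002,-0.02],[-0.001,0.002,-0.05],[-0.001,0.002,-0.08],[-0.001,0.002,-0.11],[-0.001,0.002,-0.135],[-0.001,0.002,-0.15],[-0.001,0.002,-0.16],[-0.001,0.002,-0.165],[-0.001,0.002,-0.17],[-0.001,0.002,-0.17]], rot=[[0,0,0],[0,0,0],[0,0,0],[0,0,0],[0,0,0],[0,0,0],[0,0,0],[0,0,0],[0,0,0],[0,0,0]])

```text
time: 9.38
ee_pos: [0.4772, 0.1057, 0.055]
eef_rot: [0.982, 0.075, 0.173, -0.013]
ft_force: [-0.9, -0.5, -1.9]
width: 0.0249
grip_force: 9.9
```

Run:
```python
from h import *
np.set_printoptions(precision=4,suppress=True)
a=save("wrist","w6");b=save("scene","s6")[:,:,::-1]
cv2.imwrite("pics/g6.png",np.vstack([cv2.resize(a[90:290,180:500][:,:,::-1],(640,400),interpolation=2)[:300],cv2.resize(b[160:260,240:400],(480,300),interpolation=2)[:, :].copy() if 0 else cv2.resize(b[165:259,230:430],(640,300),interpolation=2)]))
for c in("top","scene"):
  r.camera(c)
  for d in r.spot_point("loco",c)[:3]: q=w(c,d["at"]);print(c,d["conf"],q)
```

```text
top 0.6 [ 0.4313 -0.28   -0.0007]
top 0.54 [0.4888 0.1066 0.0308]
scene 0.71 [0.4887 0.114  0.0287]
```

View pics/g6.png

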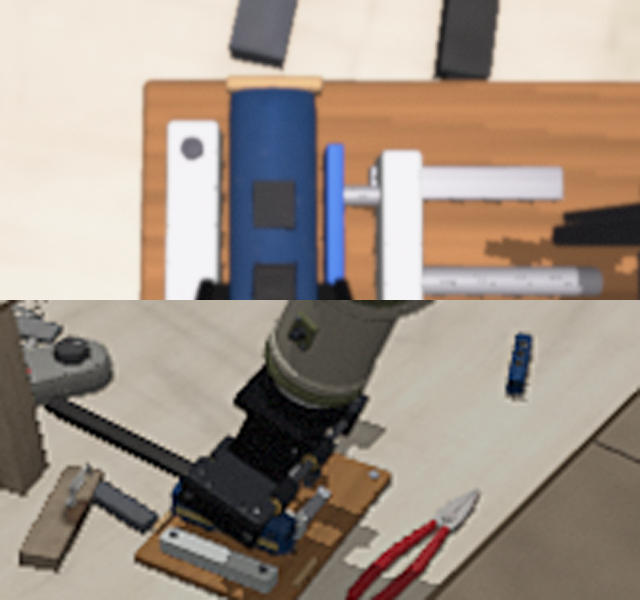

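The loco is between the jaw (inner edge at 220) and the pad (325), with near-equal gaps. Its far end is at row 88, close to the end stop, so I'll check that clearance.

Run:
```python
from h import *
np.set_printoptions(precision=4,suppress=True)
t=np.radians(8.8);R=np.array([[np.cos(t),-np.sin(t)],[np.sin(t),np.cos(t)]]);s=np.array([.4855,.1062])
f=lambda u,v,z:(R.T@(px("wrist",180+u/2,90+v/2,z)[:2]-s)*1000).round(1)
for n,u,v,z in(("locoend",272,89,.066),("locoL",231,200,.066),("locoR",315,200,.066),("taptop far",275,77,.02),("tabnear top",275,90,.02),("jaw",218,200,.033),("jawtop end",200,121,.033),("pad",326,200,.03),("padend",335,144,.03)):print(n,f(u,v,z))
```

```text
locoend [57.6  1.7]
locoL [25.5 13.4]
locoR [ 25.5 -10.6]
taptop far [74.5  0.7]
tabnear top [69.6  0.7]
jaw [28.2 20.1]
jawtop end [55.3 26.4]
pad [ 28.4 -16.9]
padend [ 47.9 -20.2]
```

It is centred within 2 mm, so I'll lower it to the floor.

Call:
arm_command(xyz=[[0.001,0,-0.005],[0.001,0,-0.01],[0.001,0,-0.013],[0.001,0,-0.015],[0.001,0,-0.016],[0.001,0,-0.016]], rot=[[0,0,0],[0,0,0],[0,0,0],[0,0,0],[0,0,0],[0,0,0]])

```text
time: 10.18
ee_pos: [0.4784, 0.106, 0.0396]
eef_rot: [0.982, 0.076, 0.173, -0.013]
ft_force: [-0.1, 0.4, -0.9]
width: 0.0253
grip_force: 9.9
```

Call:
arm_command(xyz=[[0,0,-0.001],[0,0,-0.001],[0,0,-0.001]], rot=[[0,0,0],[0,0,0],[0,0,0]])

```text
time: 10.43
ee_pos: [0.4785, 0.106, 0.0387]
eef_rot: [0.982, 0.076, 0.173, -0.013]
ft_force: [1.0, 0.6, -2.5]
width: 0.0248
grip_force: 9.9
```

Call:
arm_command(xyz=[[0,0,0],[0,0,0],[0,0,0],[0,0,0],[0,0,0],[0,0,0]], rot=[[0,0,0],[0,0,0],[0,0,0],[0,0,0],[0,0,0],[0,0,0]], grip=0.5)

```text
time: 10.93
ee_pos: [0.4785, 0.106, 0.0386]
eef_rot: [0.982, 0.076, 0.173, -0.013]
ft_force: [-0.4, 0.5, -0.2]
width: 0.0431
grip_force: 0.0
```

Call:
arm_command(xyz=[[0,0,0.005],[0,0,0.015],[0,0,0.035],[0,0,0.065],[0,0,0.1],[0,0,0.135],[0,0,0.165],[0,0,0.185],[0,0,0.185]], rot=[[0,0,0],[0,0,0],[0,0,0],[0,0,0],[0,0,0],[0,0,0],[0,0,0],[0,0,0],[0,0,0]])

```text
time: 11.68
ee_pos: [0.4805, 0.1066, 0.2285]
eef_rot: [0.981, 0.076, 0.177, -0.013]
ft_force: [1.1, -0.1, -0.7]
width: 0.0437
grip_force: 0.0
```

Run:
```python
from h import *
np.set_printoptions(precision=4,suppress=True)
a=save("wrist","w7")
for d in r.spot_point("loco","wrist")[:3]+r.spot_point("paddle","wrist")[:2]: q=w("wrist",d["at"]);print(d["conf"],q,proj("wrist",q))
t=np.radians(8.8);s=np.array([.486,.107])
p=s+.2136*np.array([np.sin(t),-np.cos(t)]);print("paddle pred",p)
go([.5175,-.1035,.15],8.8,0)
cv2.imwrite("pics/g7.png",a[100:300,180:580][:,:,::-1].repeat(2,0).repeat(2,1))
```

```text
0.8 [0.4865 0.1146 0.0071] (np.float64(311.19441497901573), np.float64(221.4588605849304))
0.68 [ 0.5122 -0.1034  0.1165] (np.float64(539.9040638870132), np.float64(232.84529044616664))
paddle pred [ 0.5187 -0.1041]
d [ 0.0394 -0.2094 -0.0729] rv [-0.053  0.344 -0.   ] deg 19.954225340966666
```

View pics/g7.png

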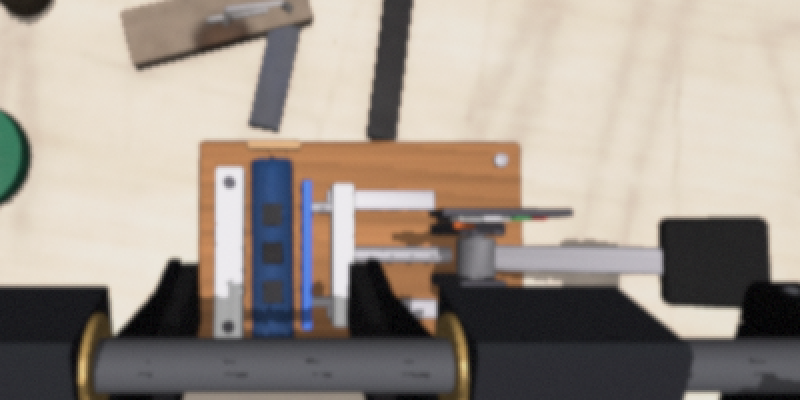

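The loco stands upright in the slot at (272,245), free of the fingers, with jaw and pad on either side. Next I'll shut the fingers and turn the gripper 90° so its wide body clears the dial plate, then go above the paddle.

Run:
```python
from h import *
go([.517,-.106,.15],-81.2,0)
```

```text
d [ 0.0389 -0.2119 -0.0729] rv [ 0.229  0.312 -1.554] deg 91.74046132335775
```

Call:
arm_command(xyz=[[0.003,-0.016,0],[0.006,-0.033,0],[0.009,-0.049,0],[0.012,-0.065,0],[0.015,-0.081,0],[0.018,-0.098,0],[0.021,-0.114,0],[0.024,-0.13,0],[0.027,-0.147,0],[0.03,-0.163,0],[0.033,-0.18,0],[0.036,-0.196,0],[0.039,-0.212,0],[0.039,-0.212,0],[0.039,-0.212,-0.02],[0.039,-0.212,-0.045],[0.039,-0.212,-0.065],[0.039,-0.212,-0.073],[0.039,-0.212,-0.073],[0.039,-0.212,-0.073]], rot=[[0.018,0.024,-0.12],[0.035,0.048,-0.239],[0.053,0.072,-0.359],[0.07,0.096,-0.478],[0.088,0.12,-0.598],[0.106,0.144,-0.717],[0.123,0.168,-0.837],[0.141,0.192,-0.956],[0.159,0.216,-1.076],[0.176,0.24,-1.195],[0.194,0.264,-1.315],[0.211,0.288,-1.434],[0.229,0.312,-1.554],[0.229,0.312,-1.554],[0.229,0.312,-1.554],[0.229,0.312,-1.554],[0.229,0.312,-1.554],[0.229,0.312,-1.554],[0.229,0.312,-1.554],[0.229,0.312,-1.554]], grip=0)

```text
time: 13.5
ee_pos: [0.5136, -0.103, 0.1494]
eef_rot: [0.798, -0.603, -0.003, -0.002]
ft_force: [1.5, -0.9, -1.9]
width: 0.0003
grip_force: 0.0
```

Run:
```python
from h import *
np.set_printoptions(precision=4,suppress=True)
print(r.read_state()["joint_positions"])
for c in("top","scene"):
  save(c,c+"8")
  for l in("paddle","loco","cutters"):
    for d in r.spot_point(l,c)[:2]: q=w(c,d["at"]);print(c,l,d["conf"],q)
go([.517,-.106,.125],-81.2,0)
# orange pixels near dial in the scene view
a=cv2.cvtColor(cv2.imread("pics/scene8.png"),cv2.COLOR_BGR2HSV)[150:260,260:380]
for nm,lo,hi in(("or",(5,180,120),(18,255,255)),("gr",(45,120,60),(75,255,255))):
  k=np.argwhere(cv2.inRange(a,lo,hi));print(nm,len(k),(k.mean(0)+[150,260]) if len(k) else "")
```

```text
[-0.6122  0.2048  0.8202  1.8547 -0.1707  1.1557 -2.5979]
top loco 0.81 [0.4865 0.1086 0.0138]
top loco 0.68 [ 0.4311 -0.2799 -0.0006]
top cutters 0.83 [ 0.3622 -0.006  -0.0002]
top cutters 0.66 [0.4847 0.1106 0.0102]
scene paddle 0.76 [ 0.5148 -0.1005  0.1185]
scene loco 0.96 [0.4878 0.1149 0.0131]
scene loco 0.68 [ 0.4307 -0.2818  0.0015]
scene cutters 0.66 [ 0.3596 -0.0013 -0.0023]
d [ 0.0019 -0.0032 -0.0269] rv [-0.01   0.002 -0.126] deg 7.22901388465206
or 0 
gr 3 [186.3333 317.3333]
```

Joint 7 is almost at its limit. I'll turn the other way, by a half turn to the equivalent orientation, while staying above the paddle.

Call:
arm_command(xyz=[[0,0,0],[0,0,0],[0,0,0],[0,0,0],[0,0,0],[0,0,0],[0,0,0],[0,0,0],[0,0,0],[0,0,0],[0,0,0],[0,0,0],[0,0,0],[0,0,0],[0,0,0],[0,0,0],[0,0,0],[0,0,0],[0,0,0],[0,0,0]], rot=[[0,0,0.11],[0,0,0.22],[0,0,0.33],[0,0,0.44],[0,0,0.55],[0,0,0.66],[0,0,0.77],[0,0,0.88],[0,0,0.99],[0,0,1.1],[0,0,1.21],[0,0,1.32],[0,0,1.43],[0,0,1.54],[0,0,1.65],[0,0,1.76],[0,0,1.87],[0,0,1.98],[0,0,2.09],[0,0,2.2]])

```text
time: 15.57
ee_pos: [0.5151, -0.1032, 0.1523]
eef_rot: [0.898, 0.441, -0.004, 0.0]
ft_force: [-0.3, 0.1, -0.1]
width: 0.0005
grip_force: 0.0
```

Run:
```python
from h import *
print(r.read_state()["joint_positions"])
go([.517,-.106,.15],98.8,0)
```

```text
[-0.38084712  0.17679289  0.54367769  1.83645462 -0.09398208  1.16075069
 -0.4637577 ]
d [ 0.0019 -0.0028 -0.0023] rv [ 0.006 -0.004  0.811] deg 46.486707654946315
```

Call:
arm_command(xyz=[[0.002,-0.003,0],[0.002,-0.003,0],[0.002,-0.003,0],[0.002,-0.003,0],[0.002,-0.003,0],[0.002,-0.003,0],[0.002,-0.003,0],[0.002,-0.003,0],[0.002,-0.003,0],[0.002,-0.003,0]], rot=[[0,0,0.11],[0,0,0.22],[0,0,0.33],[0,0,0.44],[0,0,0.55],[0,0,0.66],[0,0,0.77],[0.006,-0.004,0.81],[0.006,-0.004,0.81],[0.006,-0.004,0.81]])

```text
time: 16.4
ee_pos: [0.517, -0.1063, 0.1521]
eef_rot: [0.654, 0.756, -0.001, 0.001]
ft_force: [0.0, 0.4, 0.4]
width: 0.0007
grip_force: 0.0
```

Run:
```python
from h import *
print(r.read_state()["joint_positions"])
go([.517,-.106,.125],98.8,0)
go([.5187,-.115,.072],98.8,0)
```

```text
[-0.30458942  0.1735916   0.46630169  1.83245857 -0.0833958   1.15465872
  0.33398659]
d [-0.      0.0003 -0.0271] rv [0.002 0.    0.009] deg 0.5233622327892176
d [ 0.0017 -0.0087 -0.0801] rv [0.002 0.    0.009] deg 0.5233622327892176
```

Now I'll press in stages, following the paddle's arc and stopping partway to check.

Call:
arm_command(xyz=[[0,0,-0.012],[0,0,-0.024],[0,-0.001,-0.032],[0,-0.003,-0.04],[0.001,-0.004,-0.046],[0.001,-0.006,-0.052],[0.001,-0.006,-0.052]], rot=[[0,0,0],[0,0,0],[0,0,0],[0,0,0],[0,0,0],[0,0,0],[0,0,0]])

```text
time: 16.98
ee_pos: [0.5176, -0.1119, 0.0985]
eef_rot: [0.653, 0.757, -0.001, -0.0]
ft_force: [-0.0, 0.8, 2.6]
width: 0.0004
grip_force: 0.9
```

Call:
arm_command(xyz=[[0,-0.001,-0.005],[0,-0.001,-0.01],[0.001,-0.002,-0.015],[0.001,-0.002,-0.019],[0.001,-0.002,-0.022],[0.001,-0.002,-0.022],[0.001,-0.002,-0.022]], rot=[[0,0,0],[0,0,0],[0,0,0],[0,0,0],[0,0,0],[0,0,0],[0,0,0]])

```text
time: 17.57
ee_pos: [0.5192, -0.1141, 0.0778]
eef_rot: [0.653, 0.757, -0.001, 0.001]
ft_force: [-0.4, -2.8, 4.3]
width: 0.0009
grip_force: 2.1
```

Run:
```python
from h import *
np.set_printoptions(precision=4,suppress=True)
for c in("top","scene","wrist"):
  save(c,c+"9")
  for l in("paddle","loco","pad"):
    for d in r.spot_point(l,c)[:2]: q=w(c,d["at"]);print(c,l,d["conf"],q)
```

```text
top loco 0.65 [0.4888 0.1128 0.0132]
top loco 0.63 [0.5161 0.3177 0.0022]
top pad 0.63 [0.4828 0.1199 0.0016]
scene paddle 0.5 [ 0.519  -0.1156  0.0782]
scene loco 0.89 [0.4889 0.1144 0.0137]
scene loco 0.53 [ 0.4312 -0.2813 -0.0007]
```

Call:
arm_command(xyz=[[0,-0.001,-0.002],[0,-0.001,-0.004],[0,-0.001,-0.0055],[0,-0.001,-0.0055],[0,-0.001,-0.0055],[0,-0.001,-0.0055],[0,-0.001,-0.0055],[0,-0.001,-0.0055]], rot=[[0,0,0],[0,0,0],[0,0,0],[0,0,0],[0,0,0],[0,0,0],[0,0,0],[0,0,0]])

```text
time: 18.83
ee_pos: [0.5193, -0.1143, 0.0722]
eef_rot: [0.653, 0.757, -0.001, 0.0]
ft_force: [0.7, -0.4, 5.2]
width: 0.0005
grip_force: 2.7
```

Run:
```python
from h import *
np.set_printoptions(precision=4,suppress=True)
s=r.read_state();print(s["ee_pos"],s["ft_force"])
for c in("scene","wrist","top"):
  a=save(c,c+"10")
  for l in("paddle","loco","pad"):
    for d in r.spot_point(l,c)[:2]: q=w(c,d["at"]);print(c,l,round(d["conf"],2),q)
t=np.radians(8.8);R=np.array([[np.cos(t),-np.sin(t)],[np.sin(t),np.cos(t)]]);o=np.array([.486,.107])
for c in("scene","wrist","top"):
  h=cv2.cvtColor(cv2.imread(f"pics/{c}10.png"),cv2.COLOR_BGR2HSV)
  ctr=proj(c,[*(o+R@[.02,-.115]),.12]);print(c,"dial px",np.round(ctr))
  for nm,lo,hi in(("orange",(5,150,100),(20,255,255)),("green",(40,100,50),(80,255,255)),("red",(0,150,80),(4,255,255))):
    k=np.argwhere(cv2.inRange(h,lo,hi));k=k[np.hypot(k[:,1]-ctr[0],k[:,0]-ctr[1])<(60 if c=="wrist" else 22)]
    if len(k):
      m=np.median(k,0)
      T=np.array(r.camera_model(c)["T"]);md=r.camera_model(c)
      dd=T[:3,:3]@np.array([(m[1]-md["cx"])/md["fx"],-(m[0]-md["cy"])/md["fy"],-1])
      nx=np.array([R[0,0],R[1,0],0]);P0=np.array([*(o+R@[.0215,0]),0]);q=T[:3,3]+dd*(nx@(P0-T[:3,3]))/(nx@dd)
      print(nm,len(k),m,"cradle y,z",(R.T@(q[:2]-o))[1].round(4),q[2].round(4))
```

```text
[ 0.5193 -0.1143  0.0722] [ 0.6917 -0.4307  5.2221]
scene paddle 0.67 [ 0.5172 -0.1158  0.0708]
scene loco 0.86 [0.4861 0.1181 0.012 ]
scene loco 0.55 [ 0.4296 -0.2808 -0.    ]
top loco 0.87 [0.4867 0.1144 0.0146]
top loco 0.7 [ 0.428  -0.2797 -0.0043]
top pad 0.59 [ 0.4878  0.1189 -0.0028]
scene dial px [317. 189.]
orange 8 [206.  313.5] cradle y,z -0.099 0.0671
green 3 [186. 317.] cradle y,z -0.1189 0.1268
wrist dial px [375.  17.]
orange 124 [ 11. 369.] cradle y,z -0.1073 0.0976
green 197 [ 11. 378.] cradle y,z -0.1127 0.1177
red 165 [ 37. 377.] cradle y,z -0.1209 0.1182
top dial px [313. 197.]
```

The paddle is at 72.2 mm with 5.2 N on it, which matches mid-green. The loco is clamped upright against the fixed jaw, so I'm handing in.

```bash
python3 -c "
from bench import r
print(r.close_job())"
```

```text
the job is handed in; nothing more can be done
None
```

The locomotive stands upright in the slot, clamped, and I handed the job in at about 19 s with the robot still holding the paddle down. Height (72.2 mm) and force (5.2 N) both put the pointer in mid-green; I did not view the pointer itself in a picture after pressing.

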